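# Cap the paint marker and hold it nib-down

## Robot

A 6-joint arm with a two-finger parallel gripper is mounted at the origin on a cart in front of the work surface, level with it; the furniture and walls round the work are solid. World frame = base frame: x ahead of the robot, y to its left, z up, the work surface at z = 0. Lengths are in m, angles in rad, forces in N, time in s.
With the tool pointing down it reaches from about 0.325 to 0.75 m from the base axis. Payload 7.6 kg.
Tool frame: the origin (TCP) lies on the centre line of the jaws, within the pads' length; the fingertips stand 25 mm ahead of it and the grasp point (between the pads) lies 6 mm ahead of it; z points along the fingers, y is the line along which they close (so a half turn about z gives the same grasp; the last joint's range is limited). The gripper opens to 85 mm and grips with 20 to 120 N. Pads are 22 mm wide; open, the fingers measure 114 mm over their backs; the gripper's body (76 mm by 85 mm) begins 54 mm behind the grasp point. The pads swing forward as they close: fully open they stand 13 mm farther back than shut.
Start: joints at [-1.209, 0.052, 1.401, -0, 1.689, -0.07], TCP at [0.22, -0.477, 0.256] pointing down, gripper open.
Joint ranges: [-2.9, 2.9], [-0.91, 2.17], [0.12, 2.37], [-1.06, 4.2], [0.26, 2.73], [-2.93, 2.93]. Speed limits (rad/s): [2.57, 2.57, 3.01, 3.14, 3.14, 3.14].

## Interface

Orientations are given as a rotation vector (axis times angle).
In Python, from workcell import env, snapshot, camera_model, trace gives the robot as it stands.
- The arm moves only by the shell command python3 -m jog 'ROWS' [OPENING] [FORCE]. ROWS is JSON, a list of rows, each a list of 4 numbers: the shift along the tool's x, y, z in m, then the turn about the tool's z in degrees. A call has exactly 5 rows; each row shifts and turns the commanded pose from where the row before left it, along the tool's axes as they then stand; what a row does not reach is not made up. A row lasts 1/10 s, in which the tool goes at most 50 mm and 8.59 degrees, less where a joint would pass 70% of its speed; a pose out of reach is approached as far as the arm can. A call with a gripper value outside its range is refused whole. OPENING is the opening, from 0 (shut) to 1 (fully open), set as the call begins (- or left out, the last holds). The fingers move at their own pace and stop on an object; FORCE is the grip in N (left out, the last holds). Time passes only in rows, so rows that do not move let the fingers close, or fill a call up. It gives the time, the measured TCP pose, the force, the opening and the grip force at its end, in the units of the state.
- env.read_state(): the state, without advancing time (a new reading comes with each control period).
- snapshot(name): name is "scene" or "top" or "wrist"; returns (picture, depth): 420x560x3 uint8, blue, green, red; 420x560 float32, m along the optical axis (not along the pixel's ray), 0 where there is no reading.
- camera_model(name): a dict with "vfov" (degrees; the focal length in pixels is half the picture's height over the tangent of half this angle, whatever the lens; pixels are square), "cx", "cy" (the principal point, pixels), "eye" and "orientation" of the camera in the world. Camera axes: x right, y down, z forward; pixel columns grow to the right and rows downward; lengths in m; the calibration is good to about 2 mm. The wrist camera is an equidistant fisheye: a pixel r from the principal point sees the ray r / f radians off the axis. A picture is of the moment at which its call begins: read the wrist's pose just before it. camera_model takes no time and is no camera call; for the wrist camera it gives the pose at the moment of the call.
- env.close_job(): hands the job in; it is judged then, once.
Trained networks look in the newest picture that a camera, given by its name, has taken for a name from the list of things; names that differ only in an ending like _2 or _b are one class to them, and where a whole thing is asked for, a point or a joint stands for the part that bears it (a point fixed in the world has none). Each returns a list of dicts, best first, with "score" (0 to 1); they miss things now and then, are a little off and sometimes report something else, mostly with a low value. They report only what shows in the picture. A call takes as long as a camera call.
- trace(camera, label): "pixels" (420x560 bool, what is visible of it) and "bbox" ([left, top, right, bottom] in pixels, round what is visible of it).
The state is a dict: "time_s": time; "q": joint angles; "joint_vel": joint speeds; "effort": joint torques, N m; "tcp_pos": TCP position; "ee_rot": TCP orientation; "force": force on the tool from outside, world axes, zero at the start; "wrist_torque": the same for the moment, N m; "grip_width": finger opening in m; "grasp_force": force on a finger pad.
Only numpy, scipy, OpenCV 4.12 (cv2) and the standard library are available. Lean on these libraries where they do the work, as an engineer would, in place of code of your own. Each camera call takes 0.05 s, during which the arm holds its last target. There are 200 camera calls.

## Task

The red paint marker in the leaning rack has its cap only partly on: while it still stands in its socket, press the cap fully home. Then draw the marker out of the rack and tip it until its capped end points clearly downward, about 30 degrees below level or steeper, so that the tip is ready primed, and finish while still holding it like that, motionless and well clear of everything, about 25 cm above the desk. Leave the blue and green markers in their sockets and do not disturb the tape measure and the padlock.

Things in the scene. Friction and masses are not known exactly. Their poses are not given: they have to be found in the camera images.
- red_marker: loose red paint marker, 60 g: white round barrel 20 mm in diameter, 120 mm long, red bands, red cap on the upper end. Stands tail down in one of the rack's three sockets (which one varies), 75 mm of barrel above the socket mouth, leaning 35 to 39 degrees from vertical. Origin: centre of the tail end (on the socket floor); z along its axis from tail to cap
- red_barrel (a point): point on the red marker's axis, 85 mm from the tail end, 40 mm above the socket mouth: a good place to grip the 20 mm barrel, fingers closing along the row of markers. Axes as the marker's
- red_cap_top (a point): centre of the flat outer end of the red marker's cap (moves with the cap), 20 mm in diameter there; the cap is 45 mm long, 22 mm in diameter at its open rim, with a small clip on one side
- red_cap (a joint): how far (m) the red cap stands off along the marker's axis: 0 = fully home on the barrel's shoulder, 120 mm from the tail; at most 0.014. Starts 0.007 to 0.012 out, a bare steel neck showing. Friction of 4 N holds it anywhere; a harder push towards the tail slides it to its hard stop at 0. It never comes right off
- rack: fixed rack: dark steel base 115x224x8 mm, grey socket block 52x212x60 mm between aluminium cheeks. Three sockets, 22 mm wide, 45 mm deep, in a row at y = -70, 0, +70 mm, mouths at x = +17, z = +75 mm, their axes leaning 35 degrees from vertical towards the rack's +x (roughly away from the robot). Origin: centre of the base's underside; z up
- blue_marker: a 165 mm long, otherwise identical blue marker with its cap on, standing in another socket of the rack; leave it there. Origin at the centre of its lower (tail) end, z along its axis towards the cap
- green_marker: a 165 mm long, otherwise identical green marker with its cap on, standing in another socket of the rack; leave it there. Origin at the centre of its lower (tail) end, z along its axis towards the cap
- tape_measure: yellow and black tape measure, 66 x 78 x 40 mm, loose on the desk beyond the rack's +y end; leave alone. Origin at the centre of its underside
- padlock: brass padlock lying flat, 57 x 38 x 18 mm, loose on the desk to the right of the rack; leave alone. Origin at the centre of its underside

How it is judged:
By the outcome, as a careful person would: the job done as asked, in the order asked, and still so for the second after the job is handed in, while the arm keeps its last pose, push and grip.
It also fails if it takes over 54 s, if anything falls off the work surface, if the arm or the gripper's body presses on something with over 40 N, if the wrist force passes 120 N, or if a joint passes its speed limit or range.

## Working session

There is one attempt and no reset: what is moved stays moved. The work goes in short steps, Python scripts to look and compute and a shell command to move; the robot and the scene stay as the last step left them, time stands still between calls to the robot, and variables do not carry over. Pictures are saved under pics/ and viewed, at most 10 in all, crops included, and the job is handed in when it is done.

```bash
mkdir -p pics
cat > h.py <<'E'
import numpy as np,cv2
from scipy.spatial.transform import Rotation as R
from workcell import env,snapshot,camera_model,trace
def cam(n):
    c=camera_model(n); f=210/np.tan(np.radians(c["vfov"]/2)); o=np.array(c["orientation"],float)
    M=o if o.shape==(3,3) else R.from_rotvec(o).as_matrix()
    return c,f,M,np.array(c["eye"])
def world(n,u,v,d,C=None):
    c,f,M,e=C or cam(n); x=np.array(u,float)-c["cx"];y=np.array(v,float)-c["cy"]
    if n=="wrist":
        r=np.hypot(x,y)+1e-9;t=r/f; k=np.tan(t)/r
    else: k=1/f
    return np.stack([x*k*d,y*k*d,np.array(d,float)],-1)@M.T+e
def pts(n,label,dep,C=None,erode=1):
    t=trace(n,label)
    if not t: return None,None
    m=t[0]["pixels"].astype(np.uint8)
    if erode:m=cv2.erode(m,np.ones((3,3)))
    v,u=np.nonzero((m>0)&(dep>0)); return world(n,u,v,dep[v,u],C),t[0]
def st():
    s=env.read_state(); return s
E
python3 - <<'E'
from h import *
for n in ("scene","top"):
    C=cam(n); p,d=snapshot(n); cv2.imwrite(f"pics/{n}0.png",p); print(n,C[0],C[3])
    for l in ("red_marker","red_cap","rack","blue_marker","green_marker","tape_measure","padlock"):
        P,t=pts(n,l,d,C)
        if P is None or len(P)==0: print(l,None);continue
        print(l,round(t["score"],2),t["bbox"],len(P),np.percentile(P,[2,50,98],axis=0).round(3).tolist())
s=st();print(s["time_s"],s["tcp_pos"],s["ee_rot"],R.from_rotvec(s["ee_rot"]).as_matrix().round(3))
E
```

```text
scene {'vfov': 43.54963174495747, 'cx': 282.5969981569911, 'cy': 202.3043352700738, 'eye': array([-0.18650098,  0.77193163,  0.90579897]), 'orientation': array([-1.10211387,  2.38347246, -1.02434894])} [-0.18650098  0.77193163  0.90579897]
red_marker 0.59 [225.6, 172.0, 264.6, 221.7] 406 [[0.463, 0.274, 0.078], [0.501, 0.287, 0.126], [0.536, 0.299, 0.176]]
red_cap 0.71 [225.4, 167.0, 241.4, 190.8] 128 [[0.513, 0.287, 0.147], [0.525, 0.294, 0.162], [0.54, 0.301, 0.177]]
rack 0.97 [216.9, 190.6, 311.7, 282.8] 4057 [[0.384, 0.166, 0.004], [0.425, 0.29, 0.054], [0.477, 0.383, 0.087]]
blue_marker 0.78 [209.1, 189.9, 242.1, 237.9] 380 [[0.446, 0.342, 0.08], [0.482, 0.354, 0.128], [0.514, 0.366, 0.17]]
green_marker 0.7 [246.6, 156.4, 279.9, 199.4] 331 [[0.48, 0.206, 0.079], [0.516, 0.219, 0.125], [0.549, 0.231, 0.17]]
tape_measure 0.83 [201.4, 276.7, 246.0, 313.3] 904 [[0.35, 0.412, 0.009], [0.374, 0.444, 0.035], [0.416, 0.473, 0.04]]
padlock 0.56 [340.2, 176.2, 356.5, 193.8] 92 [[0.441, -0.027, 0.004], [0.454, -0.006, 0.013], [0.469, 0.005, 0.018]]
top {'vfov': 46.858187597188916, 'cx': 28
[... 475 characters left out ...]
387, 0.165, 0.005], [0.436, 0.267, 0.064], [0.503, 0.371, 0.089]]
blue_marker 0.67 [210.1, 164.3, 237.9, 213.2] 364 [[0.448, 0.338, 0.08], [0.488, 0.351, 0.133], [0.523, 0.364, 0.174]]
green_marker 0.93 [278.0, 145.4, 295.6, 192.3] 358 [[0.482, 0.202, 0.081], [0.519, 0.217, 0.13], [0.555, 0.229, 0.174]]
tape_measure 0.8 [173.0, 220.8, 207.5, 261.2] 719 [[0.354, 0.406, 0.02], [0.387, 0.436, 0.037], [0.42, 0.468, 0.043]]
padlock 0.77 [373.6, 192.7, 398.9, 211.6] 131 [[0.447, -0.029, 0.01], [0.461, -0.011, 0.015], [0.476, 0.005, 0.02]]
0.8 [ 0.21975933 -0.47681159  0.25633575] [3.06852605e+00 6.73037310e-01 8.35882136e-05] [[ 0.908  0.419  0.   ]
 [ 0.419 -0.908 -0.   ]
 [ 0.     0.    -1.   ]]
```

View pics/scene0.png

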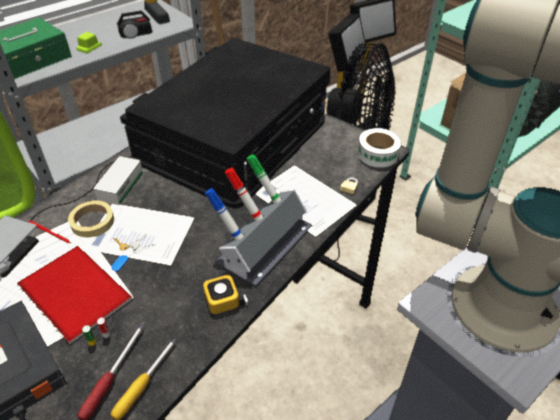

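View pics/top0.png

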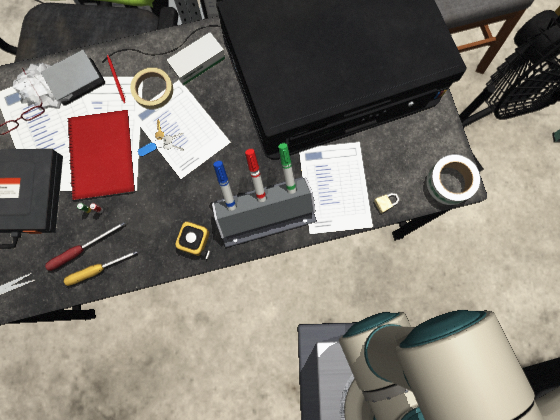

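Run:
```python
from h import *
C=cam("top");p,d=snapshot("top");v,u=np.mgrid[0:420,0:560]
P=world("top",u,v,d,C)[d>0]
# max-height grid
print("z max (cm), rows x .3...1.1, cols y 0.9..-0.6")
for x in np.arange(.3,1.15,.05):
    print("%.2f"%x,[int(100*P[(abs(P[:,0]-x)<.025)&(abs(P[:,1]-y)<.05)][:,2].max(initial=-9)) for y in np.arange(.9,-.65,-.1)])
for n in("scene","top"):
    C=cam(n);p,d=snapshot(n)
    for l in("red_marker","red_cap","blue_marker","green_marker"):
        Q,t=pts(n,l,d,C,0 if l=="red_cap" else 1)
        c=np.median(Q,0);Q=Q[np.linalg.norm(Q-c,axis=1)<.08]
        c=Q.mean(0);a=np.linalg.svd(Q-c)[2][0];a*=np.sign(a[2]);s=(Q-c)@a
        print(n,l,c.round(3),a.round(3),"lean",np.degrees(np.arccos(a[2])).round(1),"az",np.degrees(np.arctan2(a[1],a[0])).round(1),"top",(c+a*s.max()).round(3),"bot",(c+a*s.min()).round(3))
p,d=snapshot("wrist");cv2.imwrite("pics/w0.png",p)
```

```text
z max (cm), rows x .3...1.1, cols y 0.9..-0.6
0.30 [1, 0, 2, 1, 0, 0, -70, -70, -70, -69, -70, -70, -70, -70, -70, -70]
0.35 [0, 2, 2, 2, 4, 4, 0, 0, 0, -70, -70, -70, -70, -70, -70, -70]
0.40 [6, 6, 2, 1, 4, 9, 8, 4, 0, 0, 0, -69, -70, -70, -69, -70]
0.45 [6, 6, 5, 1, 3, 12, 11, 9, 0, 2, 5, 5, 0, -69, -70, -70]
0.50 [6, 6, 4, 1, 0, 17, 17, 14, 0, 1, 5, 5, 0, -69, -69, -69]
0.55 [6, 6, 1, 1, 0, 16, 18, 17, 0, 0, 5, 5, 0, -70, -69, -70]
0.60 [6, 6, 1, 1, 0, 0, 18, 18, 18, 0, 0, 0, -900, -70, -70, -70]
0.65 [4, 0, 1, 1, 0, 0, 18, 18, 18, 18, 18, 0, -900, -900, -900, -69]
0.70 [4, 4, 1, 2, 2, 0, 18, 18, 18, 18, 18, 18, -900, -900, -900, -68]
0.75 [4, 6, 6, 2, 3, 0, 18, 18, 18, 18, 18, 18, -900, -900, -67, -66]
0.80 [4, 6, 6, 2, 4, 5, 18, 18, 18, 18, 18, 18, -900, -900, -68, -70]
0.85 [1, 5, 6, 1, 5, 18, 18, 18, 18, 18, 18, -900, -900, -900, -20, -21]
0.90 [-900, 0, 0, 0, 0, 18, 18, 18, 18, 18, 18, -900, -900, -31, -12, -10]
0.95 [-900, -900, -900, 0, 0, 0, -900, -900, -900, -900, -900, -900, -900, -900, -12, -10]
1.00 [-20, -20, -900, -10, -10, 0, -900, -900, -900, -900, -900, -900, -90
[... 286 characters left out ...]
0.537 0.296 0.177] bot [0.463 0.277 0.079]
scene red_cap [ 0.459 -0.014  0.008] [-0.415  0.901  0.128] lean 82.6 az 114.7 top [0.45  0.005 0.011] bot [ 0.478 -0.055  0.003]Traceback (most recent call last):
  File "<stdin>", line 12, in <module>
    return _ureduce(a, func=_median, keepdims=keepdims, axis=axis, out=out,
                    overwrite_input=overwrite_input)
    axis = _nx.normalize_axis_tuple(axis, nd)
    axis = tuple(normalize_axis_index(ax, ndim, argname) for ax in axis)
    axis = tuple(normalize_axis_index(ax, ndim, argname) for ax in axis)
                 ~~~~~~~~~~~~~~~~~~~~^^^^^^^^^^^^^^^^^^^
numpy.exceptions.AxisError: axis 0 is out of bounds for array of dimension 0
```

```bash
python3 -m jog '[[0,0,-0.05,5.4],[0,0,-0.05,5.4],[0,0,-0.045,0],[0.034,-0.035,0,0],[0.034,-0.035,0,0]]' && python3 -m jog '[[0.034,-0.035,0,0],[0.034,-0.035,0,0],[0.034,-0.035,0,0],[0.034,-0.035,0,0],[0.034,-0.035,0,0]]' && python3 -m jog '[[0.034,-0.035,0,0],[0.034,-0.035,0,0],[0.034,-0.035,0,0],[0.034,-0.035,0,0],[0.034,-0.035,0,0]]'&& python3 -m jog '[[0.034,-0.035,0,0],[0.034,-0.035,0,0],[0.034,-0.035,0,0],[0.01,-0.01,0,0],[0,0,0,0]]'
python3 - <<'E'
from h import *
s=st();print(s["time_s"],s["q"],R.from_rotvec(s["ee_rot"]).as_matrix().round(3))
p,d=snapshot("wrist");cv2.imwrite("pics/w0.png",p)
E
```

```text
time_s: 1.55
tcp_pos: [0.2691, -0.3924, 0.4027]
ee_rot: [3.116, 0.377, 0.002]
force: [1.6, 0.6, -0.7]
grip_width: 0.0854
grasp_force: 0.0
time_s: 2.05
tcp_pos: [0.3922, -0.1798, 0.4016]
ee_rot: [3.118, 0.381, 0.001]
force: [0.7, -0.1, -0.2]
grip_width: 0.0856
grasp_force: 0.0
time_s: 2.55
tcp_pos: [0.5151, 0.0312, 0.4015]
ee_rot: [3.118, 0.381, 0.001]
force: [0.8, -0.5, 0.7]
grip_width: 0.0856
grasp_force: 0.0
time_s: 3.05
tcp_pos: [0.5961, 0.1697, 0.3994]
ee_rot: [3.118, 0.386, -0.004]
force: [-0.2, -0.6, -0.3]
grip_width: 0.0853
grasp_force: 0.0
3.05 [2.17737033e-01 3.64692832e-01 7.59126505e-01 1.78342931e-05
 2.02034934e+00 1.54237786e+00] [[ 0.97   0.244 -0.003]
 [ 0.244 -0.97  -0.001]
 [-0.003 -0.    -1.   ]]
```

```bash
python3 -m jog '[[0.05,0,0,0],[0.05,0,0,0],[0.05,0,0,0],[0.05,0,0,0],[0.05,0,0,0]]' && python3 -m jog '[[0.05,0,0,0],[0.05,0,0,0],[0,0,0,0],[0,0,0,0],[0,0,0,0]]'
python3 - <<'E'
from h import *
s=st();print(s["time_s"],s["q"],R.from_rotvec(s["ee_rot"]).as_matrix().round(3))
E
```

```text
time_s: 3.6
tcp_pos: [0.7355, 0.1982, 0.3547]
ee_rot: [-3.11, -0.377, -0.086]
force: [-0.5, 0.3, 1.2]
grip_width: 0.0852
grasp_force: 0.0
time_s: 4.1
tcp_pos: [0.7625, 0.2048, 0.3336]
ee_rot: [-3.097, -0.378, -0.181]
force: [-0.9, 0.3, 0.3]
grip_width: 0.0856
grasp_force: 0.0
4.1 [0.21384697 0.90906456 0.12197544 0.00623941 1.99352146 1.54492432] [[ 0.964  0.24   0.113]
 [ 0.238 -0.971  0.03 ]
 [ 0.117 -0.002 -0.993]]
```

```bash
python3 -m jog '[[0.05,0,0,0],[0.05,0,0,0],[0.05,0,0,0],[0.05,0,0,0],[0.05,0,0,0]]' && python3 -m jog '[[0.05,0,0,0],[0.05,0,0,0],[0.05,0,0,0],[0.05,0,0,0],[0.05,0,0,0]]'
python3 - <<'E'
from h import *
s=st();print(s["time_s"],s["q"],R.from_rotvec(s["ee_rot"]).as_matrix().round(3))
E
```

```text
time_s: 4.6
tcp_pos: [0.8204, 0.2164, 0.2914]
ee_rot: [-3.056, -0.373, -0.402]
force: [-0.1, 0.4, 0.7]
grip_width: 0.0854
grasp_force: 0.0
time_s: 5.1
tcp_pos: [0.8618, 0.224, 0.2914]
ee_rot: [-2.998, -0.366, -0.629]
force: [-0.2, 0.0, 0.4]
grip_width: 0.0855
grasp_force: 0.0
5.1 [0.20681882 0.98910018 0.12220364 0.02108354 1.61660073 1.5399064 ] [[ 0.889  0.242  0.389]
 [ 0.219 -0.97   0.103]
 [ 0.402 -0.006 -0.915]]
```

```bash
python3 -m jog '[[0.05,0,0,0],[0.05,0,0,0],[0.05,0,0,0],[0.05,0,0,0],[0.05,0,0,0]]' && python3 -m jog '[[0.05,0,0,0],[0.05,0,0,0],[0.05,0,0,0],[0.05,0,0,0],[0.05,0,0,0]]'
python3 - <<'E'
from h import *
s=st();print(s["time_s"],s["q"],R.from_rotvec(s["ee_rot"]).as_matrix().round(3))
E
```

```text
time_s: 5.6
tcp_pos: [0.8896, 0.2288, 0.3237]
ee_rot: [-2.925, -0.357, -0.848]
force: [0.4, -0.1, -1.2]
grip_width: 0.0852
grasp_force: 0.0
time_s: 6.1
tcp_pos: [0.903, 0.2302, 0.383]
ee_rot: [-2.839, -0.346, -1.054]
force: [-0.6, 0.2, -0.7]
grip_width: 0.0855
grasp_force: 0.0
6.1 [0.19998438 0.92306212 0.12244061 0.03719644 1.38453386 1.53492343] [[ 0.735  0.243  0.632]
 [ 0.179 -0.97   0.165]
 [ 0.654 -0.009 -0.757]]
```

```bash
python3 -m jog '[[0.045,0,0.02,0],[0.045,0,0.02,0],[0.045,0,0.02,0],[0.045,0,0.02,0],[0.045,0,0.02,0]]' && python3 -m jog '[[0.045,0,0.02,0],[0.045,0,0.02,0],[0,0,0,0],[0,0,-0.04,0],[0,0,-0.05,0]]'
python3 - <<'E'
from h import *
s=st();print(s["time_s"],s["q"],R.from_rotvec(s["ee_rot"]).as_matrix().round(3).tolist())
for n in("scene","top"):
    C=cam(n);p,d=snapshot(n)
    for l in("red_marker","red_cap"):
        Q,t=pts(n,l,d,C,0)
        if Q is None or len(Q)<20: print(n,l,None);continue
        c=np.median(Q,0);Q=Q[np.linalg.norm(Q-c,axis=1)<.06]
        c=Q.mean(0);a=np.linalg.svd(Q-c)[2][0];a*=np.sign(a[2]);k=(Q-c)@a
        print(n,l,t["bbox"],c.round(3),a.round(3),"lean",np.degrees(np.arccos(a[2])).round(1),"az",np.degrees(np.arctan2(a[1],a[0])).round(1),"top",(c+a*k.max()).round(3),"bot",(c+a*k.min()).round(3))
E
```

```text
time_s: 6.6
tcp_pos: [0.9411, 0.2387, 0.3794]
ee_rot: [-2.743, -0.334, -1.246]
force: [1.0, 0.4, 0.3]
grip_width: 0.0858
grasp_force: 0.0
time_s: 7.1
tcp_pos: [0.8832, 0.2229, 0.4312]
ee_rot: [-2.714, -0.329, -1.298]
force: [1.3, -0.2, 2.4]
grip_width: 0.0856
grasp_force: 0.0
7.1 [0.19343372 0.65288974 0.49932684 0.05333755 1.09772123 1.52120647] [[0.61, 0.244, 0.754], [0.145, -0.97, 0.196], [0.779, -0.01, -0.627]]
scene red_marker [226.6, 173.4, 264.2, 220.8] [0.503 0.288 0.13 ] [0.589 0.15  0.794] lean 37.5 az 14.3 top [0.537 0.296 0.176] bot [0.467 0.278 0.081]
scene red_cap [224.0, 170.9, 244.3, 190.7] [0.525 0.293 0.16 ] [0.604 0.169 0.779] lean 38.8 az 15.7 top [0.538 0.297 0.177] bot [0.511 0.289 0.142]
top red_marker [245.6, 150.7, 266.6, 197.4] [0.508 0.285 0.136] [0.6   0.154 0.785] lean 38.3 az 14.4 top [0.541 0.294 0.18 ] bot [0.47  0.276 0.086]
top red_cap [246.7, 150.5, 259.3, 171.7] [0.53  0.291 0.164] [0.679 0.199 0.706] lean 45.1 az 16.4 top [0.544 0.295 0.179] bot [0.511 0.285 0.144]
```

```bash
python3 -m jog '[[-0.042,-0.015,-0.02,0],[-0.042,-0.015,-0.02,0],[-0.042,-0.015,-0.02,0],[-0.042,-0.015,-0.02,0],[-0.042,-0.015,-0.02,0]]' 0.55 20 && python3 -m jog '[[-0.042,-0.015,-0.02,0],[-0.042,-0.015,-0.02,0],[-0.042,-0.015,-0.02,0],[-0.042,-0.015,-0.02,0],[-0.042,-0.015,-0.02,0]]'
cat > m.py <<'E'
from h import *
from scipy.optimize import least_squares
def cyl(Q,r=.010,c0=None,a0=(.596,.15,.79),free=True):
    a0=np.array(a0)/np.linalg.norm(a0); c0=Q.mean(0)+(0,0,-.006)
    e1=np.cross(a0,[0,0,1]);e1/=np.linalg.norm(e1);e2=np.cross(a0,e1)
    def un(p):
        a=a0+(p[2]*e1+p[3]*e2 if free else 0);return c0+p[0]*e1+p[1]*e2,a/np.linalg.norm(a)
    def f(p):
        c,a=un(p);return np.linalg.norm(np.cross(Q-c,a),axis=1)-r
    o=least_squares(f,np.zeros(4),loss="soft_l1",f_scale=.001);c,a=un(o.x)
    return c,a,np.abs(o.fun).mean() if 0 else np.median(abs(f(o.x)))
E
python3 - <<'E'
from m import *
s=st();M=R.from_rotvec(s["ee_rot"]).as_matrix();t0=s["tcp_pos"];print(s["time_s"],t0,M.round(3).tolist(),s["q"].round(2) if hasattr(s["q"],"round") else s["q"])
A=[]
for n in("scene","top","wrist"):
    C=cam(n);p,d=snapshot(n)
    if n=="wrist": cv2.imwrite("pics/w1.png",p)
    Q,t=pts(n,"red_marker",d,C,1)
    if Q is None or len(Q)<20: print(n,None);continue
    c=np.median(Q,0);Q=Q[(np.linalg.norm(Q-c,axis=1)<.08)];k=(Q-c)@M[:,0]
    c,a,e=cyl(Q);print(n,t["bbox"],len(Q),"c",c.round(4),"a",a.round(3),"res",e.round(4),"at barrel z=.11",(c+a*(.11-c[2])/a[2]).round(4),"top z",Q[:,2].max().round(3))
    A.append(Q)
Q=np.vstack(A[:2]);c,a,e=cyl(Q);print("both",(c+a*(.11-c[2])/a[2]).round(4),a.round(3),e)
E
```

```text
time_s: 7.9
tcp_pos: [0.6749, 0.2451, 0.3439]
ee_rot: [-2.706, -0.328, -1.313]
force: [-0.7, -0.5, 0.6]
grip_width: 0.0474
grasp_force: 0.0
time_s: 8.4
tcp_pos: [0.4545, 0.2679, 0.2418]
ee_rot: [-2.707, -0.328, -1.314]
force: [0.1, 0.3, 0.2]
grip_width: 0.047
grasp_force: 0.0
8.4 [0.45453714 0.26786577 0.24175311] [[0.601, 0.243, 0.761], [0.143, -0.97, 0.197], [0.786, -0.009, -0.618]] [ 0.59 -0.45  2.06 -0.41  0.7   2.12]
scene [223.2, 172.9, 264.8, 220.7] 383 c [0.501  0.2815 0.1161] a [0.586 0.137 0.799] res 0.0014 at barrel z=.11 [0.4965 0.2805 0.11  ] top z 0.178
top [247.0, 147.3, 269.5, 197.5] 329 c [0.5094 0.2854 0.1256] a [0.594 0.148 0.791] res 0.0011 at barrel z=.11 [0.4976 0.2825 0.11  ] top z 0.181
wrist [266.7, 209.4, 295.3, 352.7] 3039 c [0.5118 0.285  0.1266] a [0.592 0.148 0.792] res 0.0005 at barrel z=.11 [0.4994 0.2819 0.11  ] top z 0.18
both [0.4974 0.2816 0.11  ] [0.593 0.149 0.791] 0.0013155793149963995
```

View pics/w1.png

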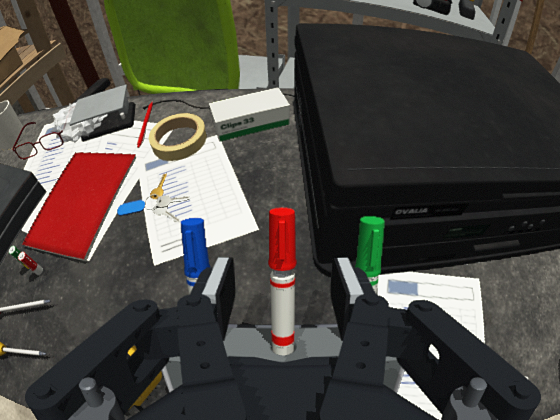

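```bash
python3 -m jog '[[0.04,-0.002,0,0],[0,0,0,0],[0,0,0,0],[0,0,0,0],[0,0,0,0]]' 0 20 && python3 -m jog '[[0,0,0.03,0],[0,0,0.03,0],[0,0,0.03,0],[0,0,0.018,0],[0,0,0,0]]' && python3 -m jog '[[-0.005,0,0,0],[-0.005,0,0,0],[-0.003,0,0,0],[0,0,0,0],[0,0,0,0]]'
python3 - <<'E'
from m import *
s=st();M=R.from_rotvec(s["ee_rot"]).as_matrix();t0=np.array(s["tcp_pos"])
print(s["time_s"],t0,M.round(3).tolist(),s["grip_width"])
C=cam("wrist");p,d=snapshot("wrist");cv2.imwrite("pics/w2.png",p)
P=np.array([.5483,.2942,.176]);print("cap top in tool",((P-t0)@M).round(4))
Q,t=pts("wrist","red_marker",d,C,1)
if Q is not None: print(t["bbox"],cyl(Q))
E
```

```text
time_s: 9.2
tcp_pos: [0.4792, 0.2753, 0.2744]
ee_rot: [-2.706, -0.328, -1.315]
force: [1.0, -0.6, -0.1]
grip_width: 0.0003
grasp_force: 0.0
time_s: 9.7
tcp_pos: [0.5616, 0.2964, 0.2054]
ee_rot: [-2.709, -0.329, -1.311]
force: [-1.2, -0.5, -0.6]
grip_width: 0.0
grasp_force: 0.0
time_s: 10.2
tcp_pos: [0.5536, 0.2951, 0.1991]
ee_rot: [-2.703, -0.328, -1.317]
force: [-0.9, 0.4, -1.0]
grip_width: -0.0006
grasp_force: 0.0
10.2 [0.55358398 0.29512207 0.19910602] [[0.599, 0.244, 0.763], [0.143, -0.97, 0.198], [0.788, -0.01, -0.615]] -0.0005704737196142891
cap top in tool [-0.0215 -0.0002  0.01  ]
[275.7, 339.7, 290.2, 362.7] (array([0.53946774, 0.28575704, 0.17033779]), array([ 0.88525759,  0.46192804, -0.05423554]), np.float64(0.0006841552335770601))
```

View pics/w2.png

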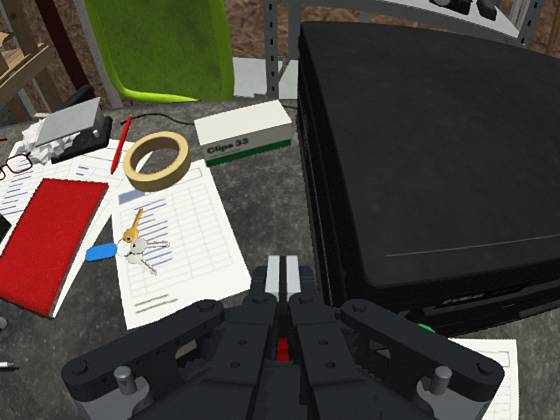

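```bash
python3 -m jog '[[-0.003,0,0,0],[-0.003,0,0,0],[-0.003,0,0,0],[-0.002,0,0,0],[-0.002,0,0,0]]' && python3 -m jog '[[-0.002,0,0,0],[-0.001,0,0,0],[-0.001,0,0,0],[-0.001,0,0,0],[0,0,0,0]]'
```

```text
time_s: 10.8
tcp_pos: [0.5463, 0.2934, 0.1891]
ee_rot: [-2.702, -0.328, -1.319]
force: [2.2, 0.0, 3.2]
grip_width: 0.0003
grasp_force: 2.0
time_s: 11.3
tcp_pos: [0.543, 0.2925, 0.1843]
ee_rot: [-2.704, -0.328, -1.316]
force: [2.4, 0.6, 2.8]
grip_width: -0.0002
grasp_force: 1.9
```

```bash
python3 -m jog '[[-0.001,0,0,0],[-0.001,0,0,0],[0,0,0,0],[0,0,0,0],[0,0,0,0]]' && python3 -m jog '[[-0.001,0,0,0],[-0.001,0,0,0],[0,0,0,0],[0,0,0,0],[0,0,0,0]]'
```

```text
time_s: 11.8
tcp_pos: [0.542, 0.2923, 0.1832]
ee_rot: [-2.703, -0.328, -1.317]
force: [3.3, 0.9, 5.5]
grip_width: 0.0007
grasp_force: 3.0
time_s: 12.3
tcp_pos: [0.5415, 0.2924, 0.1834]
ee_rot: [-2.7, -0.328, -1.321]
force: [5.6, 0.5, 7.5]
grip_width: -0.0005
grasp_force: 4.8
```

```bash
python3 -m jog '[[-0.001,0,0,0],[-0.001,0,0,0],[-0.001,0,0,0],[0,0,0,0],[0,0,0,0]]' && python3 -m jog '[[0,0,0,0],[0.01,0,0,0],[0.02,0,0,0],[0.02,0,0,0],[0,0,-0.04,0]]' && python3 -m jog '[[0,0,-0.05,0],[0,0,-0.04,0],[0,0,0,0],[0,0,0,0],[0,0,0,0]]' 0.55 20
python3 - <<'E'
from m import *
C=cam("wrist");s=st();M=R.from_rotvec(s["ee_rot"]).as_matrix();t0=np.array(s["tcp_pos"])
p,d=snapshot("wrist");cv2.imwrite("pics/w3.png",cv2.resize(p[180:420,180:400],None,fx=2.4,fy=2.4))
Q,t=pts("wrist","red_marker",d,C,1);print(t["bbox"],t["score"],s["time_s"],t0)
c,a,e=cyl(Q);print(c,a,e,"top z",Q[:,2].max());B=c+a*(.11-c[2])/a[2];print("B",B,"in tool",((B-t0)@M).round(4),"a in tool",(a@M).round(3))
E
```

```text
time_s: 12.8
tcp_pos: [0.5408, 0.2926, 0.1837]
ee_rot: [-2.695, -0.328, -1.327]
force: [7.3, 2.6, 11.1]
grip_width: -0.0002
grasp_force: 7.3
time_s: 13.3
tcp_pos: [0.5388, 0.29, 0.2359]
ee_rot: [-2.717, -0.329, -1.301]
force: [-0.4, 0.8, 0.3]
grip_width: 0.0003
grasp_force: 0.0
time_s: 13.8
tcp_pos: [0.4696, 0.2727, 0.2954]
ee_rot: [-2.709, -0.329, -1.311]
force: [-0.2, -0.2, 0.4]
grip_width: 0.047
grasp_force: 0.0
[271.4, 262.5, 296.6, 315.4] 0.2 13.8 [0.46956027 0.27266952 0.29540588]
[0.52881885 0.28973854 0.15034301] [0.61474039 0.1579095  0.77276053] 0.0006456341057967255 top z 0.17390087414412148
B [0.4967255  0.28149466 0.11      ] in tool [-0.1278 -0.0004  0.1373] a in tool [ 1.    -0.01   0.019]
```

View pics/w3.png

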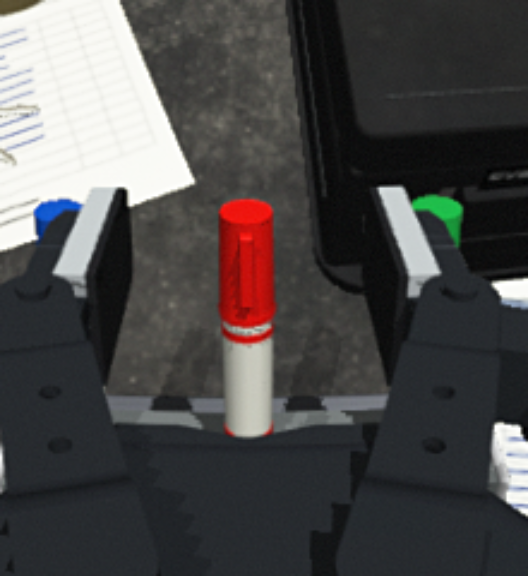

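```bash
python3 -m jog '[[-0.045,0,0,0],[-0.045,0,0,0],[-0.038,0,0,0],[0,0,0.04,0],[0,0,0.03,0]]' && python3 -m jog '[[0,0,0.03,0],[0,0,0.02,0],[0,0,0.012,0],[0,0,0,0],[0,0,0,0]]'
python3 - <<'E'
from m import *
C=cam("wrist");s=st();M=R.from_rotvec(s["ee_rot"]).as_matrix();t0=np.array(s["tcp_pos"])
B=np.array([.498,.2817,.11]);print(s["force"],"B in tool",((B-t0)@M).round(4))
p,d=snapshot("wrist");cv2.imwrite("pics/w4.png",p)
E
```

```text
time_s: 14.4
tcp_pos: [0.4458, 0.2682, 0.1525]
ee_rot: [-2.704, -0.329, -1.315]
force: [1.0, 0.4, 0.5]
grip_width: 0.0467
grasp_force: 0.0
time_s: 14.9
tcp_pos: [0.4933, 0.2803, 0.1148]
ee_rot: [-2.707, -0.328, -1.313]
force: [0.7, -0.0, -0.1]
grip_width: 0.0472
grasp_force: 0.0
[ 0.67532754 -0.00770453 -0.13332696] B in tool [-0.0007 -0.0002  0.0069]
```

View pics/w4.png

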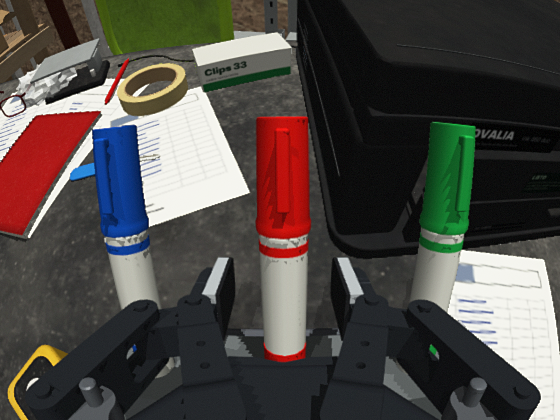

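```bash
python3 -m jog '[[0,0,0,0],[0,0,0,0],[0,0,0,0],[0,0,0,0],[0,0,0,0]]' 0 50 && python3 -m jog '[[0.005,0,0,0],[0.01,0,0,0],[0.01,0,0,0],[0.015,0,0,0],[0.015,0,0,0]]' && python3 -m jog '[[0.03,0,0,0],[0.04,0,0,0],[0.04,0,0,0],[0.02,0,0,0],[0,0,0,0]]'
python3 - <<'E'
from m import *
s=st();M=R.from_rotvec(s["ee_rot"]).as_matrix();print(s["time_s"],s["tcp_pos"],s["q"],M[:,0],M[:,2])
for n in("scene","top"):
    C=cam(n);p,d=snapshot(n)
    for l in("red_marker","blue_marker","green_marker"):
        Q,t=pts(n,l,d,C,0)
        print(n,l,None if Q is None else (round(t["score"],2),np.percentile(Q,[3,50,97],axis=0).round(3).tolist()))
E
```

```text
time_s: 15.45
tcp_pos: [0.4937, 0.2807, 0.1166]
ee_rot: [-2.704, -0.328, -1.317]
force: [-2.2, -2.0, 2.6]
grip_width: 0.0186
grasp_force: 48.7
time_s: 15.95
tcp_pos: [0.5265, 0.2887, 0.1592]
ee_rot: [-2.705, -0.328, -1.314]
force: [0.1, 0.7, -0.1]
grip_width: 0.0185
grasp_force: 48.6
time_s: 16.45
tcp_pos: [0.606, 0.3076, 0.2653]
ee_rot: [-2.7, -0.326, -1.322]
force: [-0.3, -0.2, -0.8]
grip_width: 0.0185
grasp_force: 48.7
16.45 [0.60601603 0.30762827 0.26529515] [ 0.4825879  -0.01559869  1.65016444 -0.3081167   0.6304146   1.97766873] [0.59583424 0.14041779 0.79073662] [ 0.76533085  0.19914399 -0.61205421]
scene red_marker (0.94, [[0.552, 0.289, 0.189], [0.593, 0.31, 0.244], [0.647, 0.326, 0.317]])
scene blue_marker (0.81, [[0.447, 0.339, 0.08], [0.48, 0.354, 0.123], [0.515, 0.366, 0.169]])
scene green_marker (0.78, [[0.481, 0.161, 0.054], [0.52, 0.218, 0.122], [0.596, 0.231, 0.169]])
top red_marker (0.87, [[0.595, 0.302, 0.247], [0.623, 0.314, 0.285], [0.655, 0.328, 0.314]])
top blue_marker (0.47, [[0.495, 0.348, -0.001], [0.511, 0.359, 0.162], [0.579, 0.381, 0.174]])
top green_marker None
```

```bash
python3 -m jog '[[0.01,0,-0.045,0],[0.01,0,-0.045,0],[-0.006,0.04,-0.02,0],[-0.006,0.04,-0.02,0],[-0.006,0.04,-0.02,0]]' && python3 -m jog '[[-0.006,0.04,-0.02,0],[-0.006,0.04,-0.02,0],[-0.006,0.023,-0.016,0],[0,0,0,-8.5],[0,0,0,-8.5]]' && python3 -m jog '[[0,0,0,-8.5],[0,0,0,-8.5],[0,0,0,-8.5],[0,0,0,-8.5],[0,0,0,-8.5]]' && python3 -m jog '[[0,0,0,-8.5],[0,0,0,-8.5],[0,0,0,-8.5],[0,0,0,-8.5],[0,0,0,-8.5]]' && python3 -m jog '[[0,0,0,-8.5],[0,0,0,-8.5],[0,0,0,-8.5],[0,0,0,-8.5],[0,0,0,-8.5]]' && python3 -m jog '[[0,0,0,-8.5],[0,0,0,-8.5],[0,0,0,-8.5],[0,0,0,-8.5],[0,0,0,0]]'
python3 - <<'E'
from m import *
s=st();M=R.from_rotvec(s["ee_rot"]).as_matrix();print(s["time_s"],s["tcp_pos"],s["q"],M.round(3).tolist())
E
```

```text
time_s: 17.35
tcp_pos: [0.5194, 0.1607, 0.3549]
ee_rot: [-2.703, -0.331, -1.317]
force: [0.9, -1.0, -0.9]
grip_width: 0.0182
grasp_force: 48.9
time_s: 17.85
tcp_pos: [0.4918, 0.0465, 0.3742]
ee_rot: [2.705, 0.751, 1.37]
force: [-0.0, -0.3, -0.2]
grip_width: 0.0182
grasp_force: 48.9
time_s: 18.35
tcp_pos: [0.4919, 0.0479, 0.3737]
ee_rot: [2.048, 1.535, 1.154]
force: [-0.6, 0.1, -0.8]
grip_width: 0.0182
grasp_force: 48.9
time_s: 18.85
tcp_pos: [0.4919, 0.0479, 0.3737]
ee_rot: [1.26, 2.024, 0.842]
force: [-0.8, 0.4, -0.7]
grip_width: 0.0183
grasp_force: 48.9
time_s: 19.35
tcp_pos: [0.4919, 0.0479, 0.3736]
ee_rot: [0.421, 2.239, 0.472]
force: [-0.3, 0.4, -0.0]
grip_width: 0.0186
grasp_force: 48.9
time_s: 19.85
tcp_pos: [0.4919, 0.0479, 0.3737]
ee_rot: [-0.242, 2.226, 0.158]
force: [0.2, -0.3, -1.1]
grip_width: 0.0183
grasp_force: 48.9
19.85 [0.49191274 0.04787438 0.37369942] [-0.133067   -0.64024949  1.91792677  0.35515523  1.02362503 -1.97024514] [[-0.605, -0.229, 0.762], [-0.119, 0.973, 0.198], [-0.787, 0.029, -0.616]]
```

```bash
python3 -m jog '[[0.018,-0.002,0.02,0],[0.018,-0.002,0.02,0],[0.018,-0.002,0.02,0],[0.017,-0.002,0.02,0],[0,0,0,0]]' && python3 -m jog '[[0,0,0,0],[0,0,0,0],[0,0,0,0],[0,0,0,0],[0,0,0,0]]'
python3 - <<'E'
from m import *
s=st();M=R.from_rotvec(s["ee_rot"]).as_matrix();print(s["time_s"],s["tcp_pos"],s["q"],np.abs(s["joint_vel"]).max(),M[:,0],s["grasp_force"])
for n in("scene","top"):
    C=cam(n);p,d=snapshot(n);
    if n=="scene": cv2.imwrite("pics/end.png",p)
    for l in("red_marker","red_cap","blue_marker","green_marker","tape_measure","padlock"):
        Q,t=pts(n,l,d,C,0)
        print(n,l,None if Q is None else (round(t["score"],2),np.percentile(Q,[3,50,97],axis=0).round(3).tolist()))
E
```

```text
time_s: 20.35
tcp_pos: [0.5108, 0.0477, 0.2636]
ee_rot: [-0.236, 2.235, 0.163]
force: [-0.1, 0.7, -1.6]
grip_width: 0.0189
grasp_force: 48.9
time_s: 20.85
tcp_pos: [0.512, 0.0475, 0.2693]
ee_rot: [-0.24, 2.225, 0.159]
force: [0.4, -0.2, -0.9]
grip_width: 0.0184
grasp_force: 48.9
20.85 [0.51199858 0.04751959 0.26932476] [-0.12582291 -0.55557654  2.07329646  0.42010237  0.79725338 -2.07552426] 0.0049294506127736904 [-0.60474088 -0.11713326 -0.78776155] 48.919315338134766
scene red_marker (0.93, [[0.467, 0.039, 0.211], [0.524, 0.056, 0.285], [0.564, 0.069, 0.334]])
scene red_cap (0.48, [[0.465, -0.182, -0.001], [0.479, 0.047, 0.226], [0.695, 0.055, 0.243]])
scene blue_marker (0.63, [[0.447, 0.339, 0.078], [0.481, 0.354, 0.124], [0.515, 0.366, 0.169]])
scene green_marker (0.61, [[0.481, 0.199, 0.078], [0.519, 0.219, 0.125], [0.584, 0.232, 0.169]])
scene tape_measure (0.84, [[0.349, 0.406, 0.004], [0.374, 0.441, 0.034], [0.418, 0.473, 0.04]])
scene padlock (0.72, [[0.439, -0.047, -0.003], [0.458, -0.01, 0.01], [0.48, 0.006, 0.017]])
top red_marker (0.95, [[0.511, 0.047, 0.27], [0.544, 0.059, 0.311], [0.574, 0.069, 0.34]])
top red_cap None
top blue_marker (0.75, [[0.447, 0.336, -0.001], [0.489, 0.352, 0.122], [0.536, 0.372, 0.171]])
top green_marker None
top tape_measure (0.95, [[0.355, 0.407, 0.018], [0.388, 0.436, 0.037], [0.421, 0.468, 0.042]])
top padlock (0.64, [[0.443, -0.021, 0.006], [0.459, -0.006, 0.015], [0.475, 0.006, 0.02]])
```

View pics/end.png

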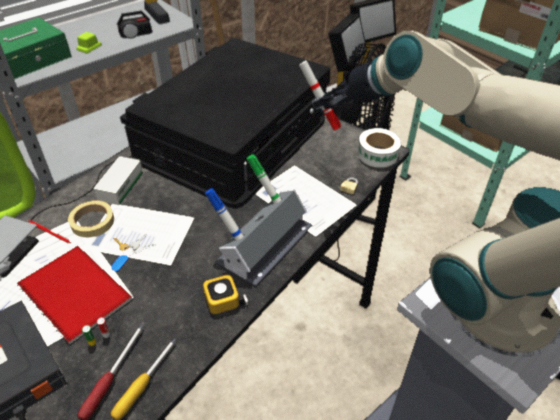

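The final view shows the red marker held cap down: tail near (308,65), cap near (333,120). The blue and green markers are still in the rack, and the tape measure and padlock have not moved.

```bash
python3 -c "
from workcell import env
print(env.close_job())"
```

```text
the job is handed in; nothing more can be done
None
```

I pressed the red cap fully home in its socket, drew the marker out and handed the job in at about 21 s, with the marker held still, cap end about 52° below level and roughly 27 cm above the desk; the blue and green markers, tape measure and padlock were left where they were.

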